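# Set the juicer's drive shaft by its flat and hold the collar on it

## Task

The bar's citrus juicer is having its drive collar refitted: pinch the upright shaft with the fingers pressing on its brass-coloured flat, turn it until the flat faces the white pointer on the red housing, and let go of it. Then fetch the aluminium collar, lower it over the shaft with its set screw (blue mark) on the flat until it sits fully down on the shoulder, and finish while still gripping the collar there, so that I can tighten the screw. Keep the flat facing the pointer, and leave the other things where they are.

Things in the scene. Friction and masses are not known exactly. Their poses are not given: they have to be found in the camera images.
- shaft (a joint): Turn of the upright steel drive shaft in the juicer housing, rad, counter-clockwise from above; 0 when the flat faces the pointer. It starts 0.45 to 1.5 counter-clockwise of that, turns freely by 3 either way and stays where it is left (friction about 0.05 N m). The shaft is 20 mm in diameter and stands 42 mm above its shoulder; its top 6 mm taper in to 12 mm across.
- flat (a point): The brass-coloured flat on the side of the shaft, 17 mm wide and 36 mm tall from the shoulder up. Its origin is the centre of its face, 4.5 mm from the shaft's axis and 18 mm above the shoulder; its x axis points squarely out of the face, z up. Fingers closed squarely on the flat are 14.5 mm apart (20 mm on the round), and the middle between them is 2.75 mm from the axis, on the side away from the flat.
- seat (a point): Centre of the shoulder's upper face on the shaft's axis, where the collar's underside comes to rest: a steel disc 34 mm in diameter, 12 mm above the flat round top (140 mm across) of the red juicer housing, 112 mm above the counter. x axis: from the shaft towards the pointer; z up. The housing is fixed, 180 mm across.
- pointer (a point): The white triangular pointer lying on the housing's top, 50 mm from the shaft's axis on the side the flat must face; it stands 2.5 mm up and is only a mark.
- collar_center (a point): Centre of the loose aluminium collar (half-way up): a ring of 44 mm outer diameter, 34 mm tall, 23 mm bore, about 150 g, standing on the counter with its bore upright. Its x axis points to the set screw, z up. The screw's tip, 6 mm wide, stands into the bore to 6.5 mm from the bore's axis at half height, so the collar goes freely down over the shaft only with the screw over the flat (within about 0.4 rad); otherwise the screw catches on the top of the shaft.
- set_screw (a point): The black head of the set screw on the collar's outside, half-way up, 22 mm from the bore's axis; the blue line on the collar's top lies above it.
- collar: The same collar; origin at the centre of its underside, x axis to the set screw, z up.
- cup: Bystander: white mug, 64 mm across, 58 mm tall, with a handle; origin under its centre.
- reamer: Bystander: white juicing cone, 66 mm across, 62 mm tall; origin under its centre.
- carafe_a: Bystander: glass carafe, 76 mm across, 235 mm tall; origin under its centre.
- carafe_b: Bystander: glass carafe, 76 mm across, 235 mm tall; origin under its centre.
- spray_bottle: Bystander: white spray bottle with a red head, 72 mm across, 198 mm tall; origin under its centre.
- stirrer_tumbler: Bystander: amber tumbler of wooden stirrers, 66 mm across, 140 mm tall; origin under its centre.
There are look-alikes about, which are no part of the job. There is more than one size of the collar; the job needs the smallest.

How it is judged:
By the outcome, as a careful person would: the job done as asked, in the order asked, and still so for the second after the job is handed in, while the arm keeps its last pose, push and grip.
It also fails if it takes over 58 s, if anything falls off the work surface, if the arm or the gripper's body presses on something with over 40 N, if the wrist force passes 120 N, or if a joint passes its speed limit or range.

## Robot

A 7-joint arm with a two-finger parallel gripper is mounted at the origin on the work surface. World frame = base frame: x ahead of the robot, y to its left, z up, the work surface at z = 0. Lengths are in m, angles in rad, forces in N, time in s.
With the tool pointing down it reaches from about 0.425 to 0.875 m from the base axis. Payload 4.7 kg.
Tool frame: the origin (TCP) lies between the finger pads; the fingertips stand 14 mm ahead of it and the grasp point (between the pads) lies 5 mm behind it; z points along the fingers, y is the line along which they close (so a half turn about z gives the same grasp; the last joint's range is limited). The gripper opens to 87 mm and grips with 3 to 60 N. Pads are 19 mm wide; open, the fingers measure 117 mm over their backs; the gripper's body (75 mm by 190 mm) begins 51 mm behind the grasp point.
Start: joints at [1.127, 0.321, -0.07, 1.45, 0.023, 1.371, -0.057], TCP at [0.287, -0.583, 0.237] pointing down, gripper open.
Joint ranges: [-2.86, 2.86], [-0.3, 2.09], [-1.38, 1.24], [0.06, 2.45], [-1.56, 4.7], [0.09, 2.05], [-2.69, 2.69]. Speed limits (rad/s): [2.57, 2.57, 3.14, 3.14, 3.14, 3.14, 3.14].

## Interface

Orientations are given as a rotation vector (axis times angle).
In Python, from bench import ctrl gives the robot as it stands.
- The arm moves only by the tool step_arm, never from a script. Its argument "commands" is a list of rows, each an object with "travel": the shift along the tool's x, y, z in m, a list of three; "turn": the turn, a rotation vector about the tool's x, y, z in degrees, a list of three. A call has 1 to 5 rows; each row is the pose to reach, as a shift and turn from the pose commanded when the call began, along the tool's axes at that moment; what a row does not reach only later rows make up. A row lasts 1/10 s, in which the tool goes at most 50 mm and 8.59 degrees, less where a joint would pass 70% of its speed; a pose out of reach is approached as far as the arm can. A call with a gripper value outside its range is refused whole. "gripper" is the opening, from 0 (shut) to 1 (fully open), set as the call begins (left out, the last holds). The fingers move at their own pace and stop on an object; "force" is the grip in N (left out, the last holds). Time passes only in rows, so rows that repeat a pose let the fingers close. It gives the time, the measured TCP pose, the force, the opening and the grip force at its end, in the units of the state.
- ctrl.get_state(): the state, without advancing time (a new reading comes with each control period).
- ctrl.get_image(name): name is "scene" or "top" or "wrist"; returns the picture (384x512x3 uint8, red, green, blue); there is no depth.
- ctrl.camera_model(name): a dict with "fx", "fy", "cx", "cy" (pixels), "R" (3x3) and "t" (3): a world point X has camera coordinates R X + t; the wrist camera has in their place "T_tool_cam" (4x4, takes a point from camera to tool coordinates, whose origin is the TCP and whose axes are the flange's). Camera axes: x right, y down, z forward; pixel columns grow to the right and rows downward; lengths in m; the calibration is good to about 2 mm. A picture is of the moment at which its call begins: read the wrist's pose just before it. camera_model takes no time and is no camera call.
- ctrl.close_job(): hands the job in; it is judged then, once.
The state is a dict: "time": time; "joint_positions": joint angles; "qd": joint speeds; "joint_torque": joint torques, N m; "position": TCP position; "tool_rot": TCP orientation; "ft_force": force on the tool from outside, world axes, zero at the start; "torque": the same for the moment, N m; "grip_width": opening from 0.0 (shut) to 1.0 (fully open); "grip_force": force on a finger pad.
Only numpy, scipy, OpenCV 4.12 (cv2) and the standard library are available. Lean on these libraries where they do the work, as an engineer would, in place of code of your own. Each camera call takes 0.05 s, during which the arm holds its last target. There are 200 camera calls.

## Working session

There is one attempt and no reset: what is moved stays moved. The work goes in short steps, Python scripts to look and compute and a tool call to move; the robot and the scene stay as the last step left them, time stands still between calls to the robot, and variables do not carry over. Pictures are saved under pics/ and viewed, at most 10 in all, crops included, and the job is handed in when it is done.

Besides the shell and the picture viewer there is one more tool, called after ">>>" in YAML: its name, and indented under it one key for each argument. step_arm: Moves the arm, as the interface text tells. Its arguments: {"type":"object","properties":{"commands":{"type":"array"},"gripper":{"type":"number"},"force":{"type":"number"}},"required":["commands"]}

```bash
mkdir -p pics; cat > h.py <<'E'
import numpy as np, cv2
from scipy.spatial.transform import Rotation as Ro
from bench import ctrl
def cam(n):
    m=ctrl.camera_model(n); K=(m['fx'],m['fy'],m['cx'],m['cy'])
    if n=='wrist':
        s=ctrl.get_state(); T=np.eye(4); T[:3,:3]=Ro.from_rotvec(s['tool_rot']).as_matrix(); T[:3,3]=s['position']
        W=T@np.array(m['T_tool_cam']); return K,W[:3,:3],W[:3,3]
    R=np.array(m['R']);return K,R.T,-R.T@np.array(m['t'])
def ray(c,u,v):
    K,R,o=c; d=R@np.array([(u-K[2])/K[0],(v-K[3])/K[1],1]); return o,d
def onz(c,u,v,z):
    o,d=ray(c,u,v); return o+d*(z-o[2])/d[2]
def proj(c,X):
    K,R,o=c; p=R.T@(np.array(X)-o); return np.array([K[0]*p[0]/p[2]+K[2],K[1]*p[1]/p[2]+K[3]])
def shot(n,f):
    c=cam(n); im=np.array(ctrl.get_image(n)); cv2.imwrite('pics/'+f+'.png',im[:,:,::-1]); return c,im
E
python3 - <<'E'
from h import *
for n in('scene','top'):
    c,im=shot(n,n); print(n,c[2].round(3), c[1].round(2).tolist(),c[0])
a=cv2.imread('pics/scene.png');b=cv2.imread('pics/top.png')
print(ctrl.get_state())
E
```

```text
scene [ 1.407 -0.384  0.717] [[0.42, 0.48, -0.77], [0.91, -0.24, 0.34], [-0.02, -0.84, -0.54]] (365.9150123387777, 365.9150123387777, 257.7918510737827, 192.82443954620976)
top [ 0.448 -0.014  1.179] [[0.02, -1.0, 0.07], [-1.0, -0.02, -0.01], [0.01, -0.07, -1.0]] (348.6828153192442, 348.6828153192442, 255.0631132392084, 195.56481147241635)
{'time': 0.1, 'joint_positions': array([ 1.12708249,  0.32174549, -0.07006858,  1.45153752,  0.02260835,
        1.37081224, -0.05689688]), 'qd': array([-0.00105047, -0.00028808,  0.00153504, -0.0045411 , -0.00056075,
       -0.0010512 , -0.00053529]), 'joint_torque': array([ 6.35032739e-04, -4.92570269e+01, -4.05005571e-01, -3.13400316e+01,
       -6.41239271e-02,  3.94613435e-02,  6.56872862e-05]), 'position': array([ 0.2870309 , -0.58266941,  0.23558072]), 'tool_rot': array([-3.05803699e+00, -7.12521395e-01,  7.73131637e-04]), 'ft_force': array([-0.4968392 ,  0.59406266,  0.11378141]), 'torque': array([ 0.03313887, -0.03688426, -0.05512881]), 'grip_force': 0.0, 'grip_width': 1.000461364989665}
```

View pics/scene.png

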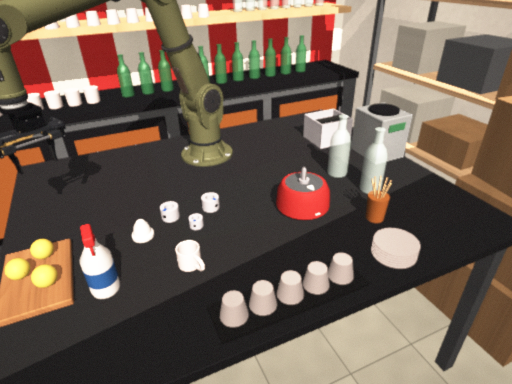

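View pics/top.png

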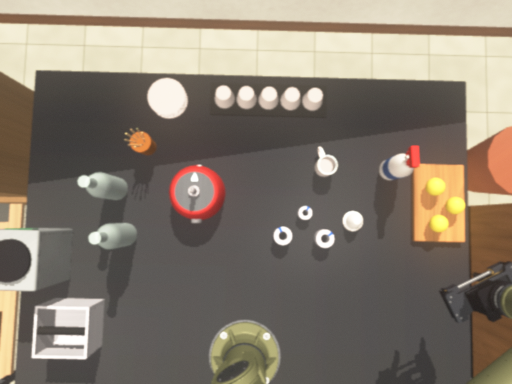

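Candidates for the collar in top view: (306,213), (283,236) and (325,239). The smallest looks like (306,213), which is scene (196,221). The juicer is at top (194,191), with a white triangle at (194,177) and other white marks at (200,167) and (197,220). Next is a close crop of both areas.

```bash
python3 - <<'E'
from h import *
b=cv2.imread('pics/top.png');a=cv2.imread('pics/scene.png')
up=lambda i:cv2.resize(i,(400,300),interpolation=cv2.INTER_CUBIC)
cv2.imwrite('pics/crop.png',np.vstack([np.hstack([up(b[160:226,150:238]),up(b[195:255,265:345])]),np.hstack([up(a[160:220,265:345]),up(a[185:233,158:222])])]))
c=cam('top')
for z,l in((.034,[(306,213),(283,236),(325,239)]),(.154,[(194,190)]),(.1,[(194,177)])):
    for p in l: print(p,onz(c,*p,z).round(3))
E
```

```text
(306, 213) [ 0.472 -0.19   0.034]
(283, 236) [ 0.395 -0.116  0.034]
(325, 239) [ 0.389 -0.254  0.034]
(194, 190) [0.53  0.159 0.154]
(194, 177) [0.575 0.17  0.1  ]
```

View pics/crop.png

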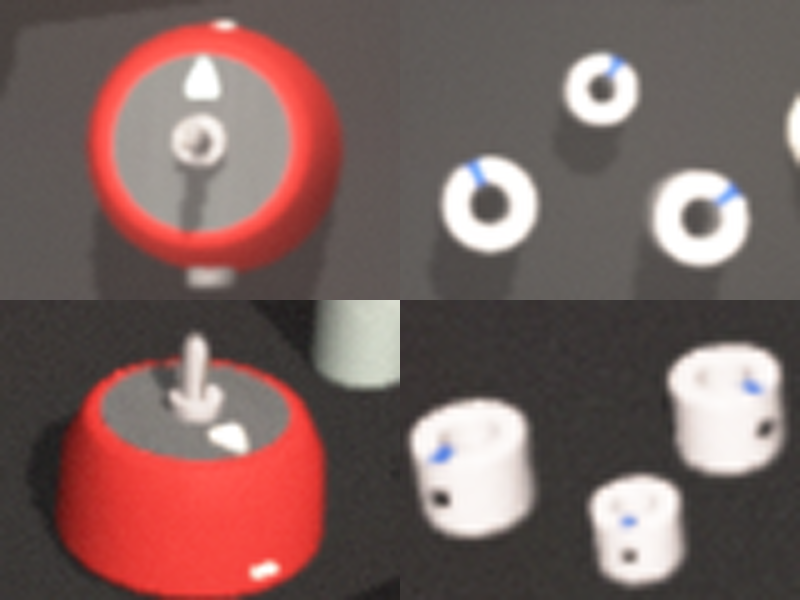

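The crop shows the smallest collar clearly at top pixel (306,213), with its blue mark towards up-right. The white triangle on the grey top, at about (194,177), is the pointer. I'll go above the juicer.

```bash
cat >> h.py <<'E'
def plan(p,yaw):
    """yaw: world direction of tool y, deg"""
    s=ctrl.get_state(); R=Ro.from_rotvec(s['tool_rot']); y=np.radians(yaw)
    Y=np.array([np.cos(y),np.sin(y),0]);Z=np.array([0,0,-1.]);T=Ro.from_matrix(np.c_[np.cross(Y,Z),Y,Z])
    a=R.as_matrix()[:,1]
    print('pos',np.round(s['position'],4),'yaw',np.degrees(np.arctan2(a[1],a[0])).round(2),'t',s['time'],'q7',s['joint_positions'][6].round(2))
    print('travel mm',(R.inv().apply(np.array(p)-s['position'])*1000).round(1),'turn',np.degrees((R.inv()*T).as_rotvec()).round(2))
E
python3 - <<'E'
from h import *
plan([.49,.15,.30],17); print(np.array(ctrl.camera_model('wrist')['T_tool_cam']).round(3),ctrl.camera_model('wrist')['fx'])
E
```

```text
pos [ 0.287  -0.5827  0.2356] yaw -63.77 t 0.1 q7 -0.06
travel mm [ 505.9 -567.6  -63.5] turn [-9.000e-02 -6.000e-02 -8.077e+01]
[[-0.    -0.967 -0.255  0.07 ]
 [ 1.    -0.    -0.     0.001]
 [ 0.    -0.255  0.967 -0.149]
 [ 0.     0.     0.     1.   ]] 285.4673033932899
```

>>> step_arm:
  commands:
    - {"travel": [0.032, -0.033, -0.02], "turn": [0, 0, 0]}
    - {"travel": [0.064, -0.066, -0.035], "turn": [0, 0, 0]}
    - {"travel": [0.096, -0.099, -0.05], "turn": [0, 0, 0]}
    - {"travel": [0.13, -0.133, -0.064], "turn": [0, 0, 0]}
    - {"travel": [0.164, -0.168, -0.064], "turn": [0, 0, 0]}

```text
time: 0.6
position: [0.3611, -0.3586, 0.3024]
tool_rot: [3.057, 0.712, 0.003]
ft_force: [0.2, -0.3, -0.1]
grip_width: 1.0
grip_force: 0.0
```

>>> step_arm:
  commands:
    - {"travel": [0.034, -0.035, 0], "turn": [0, 0, 0]}
    - {"travel": [0.068, -0.07, 0], "turn": [0, 0, 0]}
    - {"travel": [0.102, -0.105, 0], "turn": [0, 0, 0]}
    - {"travel": [0.136, -0.14, 0], "turn": [0, 0, 0]}
    - {"travel": [0.17, -0.174, 0], "turn": [0, 0, 0]}

```text
time: 1.1
position: [0.4357, -0.1266, 0.3004]
tool_rot: [3.059, 0.713, -0.0]
ft_force: [0.9, -0.1, 0.1]
grip_width: 0.999
grip_force: 0.0
```

>>> step_arm:
  commands:
    - {"travel": [0.034, -0.035, 0], "turn": [0, 0, 0]}
    - {"travel": [0.068, -0.07, 0], "turn": [0, 0, 0]}
    - {"travel": [0.102, -0.105, 0], "turn": [0, 0, 0]}
    - {"travel": [0.136, -0.14, 0], "turn": [0, 0, 0]}
    - {"travel": [0.17, -0.174, 0], "turn": [0, 0, 0]}

```text
time: 1.6
position: [0.5113, 0.1044, 0.3006]
tool_rot: [3.059, 0.712, 0.001]
ft_force: [0.6, -0.5, -0.1]
grip_width: 1.001
grip_force: 0.0
```

>>> step_arm:
  commands:
    - {"travel": [0.03, -0.03, 0], "turn": [0, 0, -8]}
    - {"travel": [0.042, -0.043, 0], "turn": [0, 0, -16]}
    - {"travel": [0.042, -0.043, 0], "turn": [0, 0, -24]}
    - {"travel": [0.042, -0.043, 0], "turn": [0, 0, -32]}
    - {"travel": [0.042, -0.043, 0], "turn": [0, 0, -40]}

```text
time: 2.1
position: [0.5297, 0.1599, 0.2999]
tool_rot: [-2.625, -1.725, 0.002]
ft_force: [-0.4, 0.1, 0.4]
grip_width: 0.996
grip_force: 0.0
```

>>> step_arm:
  commands:
    - {"travel": [0, 0, 0], "turn": [0, 0, -8]}
    - {"travel": [0, 0, 0], "turn": [0, 0, -16]}
    - {"travel": [0, 0, 0], "turn": [0, 0, -24]}
    - {"travel": [0, 0, 0], "turn": [0, 0, -32]}
    - {"travel": [0, 0, 0], "turn": [0, 0, -40]}

```text
time: 2.6
position: [0.5297, 0.1595, 0.3001]
tool_rot: [-1.878, -2.518, 0.001]
ft_force: [-0.9, 0.9, -0.6]
grip_width: 1.001
grip_force: 0.0
```

```bash
python3 - <<'E'
from h import *
plan([.53,.16,.30],17)
c,im=shot('wrist','w1'); print(proj(c,[.53,.159,.154]),proj(c,[.575,.17,.1]),c[2])
E
```

```text
pos [0.5297 0.1595 0.3001] yaw 16.56 t 2.6 q7 -0.17
travel mm [0.4 0.4 0.1] turn [-0.05  0.01 -0.44]
[257.79392934 185.321697  ] [294.96004539 177.12299171] [0.51025433 0.22576509 0.44872819]
```

View pics/w1.png

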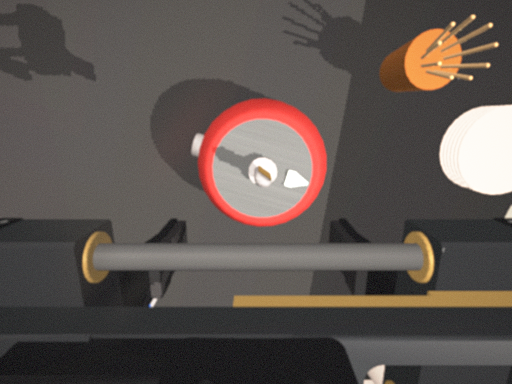

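```bash
python3 - <<'E'
from h import *
im=cv2.imread('pics/w1.png'); c=cam('wrist')
h=cv2.cvtColor(im,cv2.COLOR_BGR2HSV); sub=np.zeros(im.shape[:2],bool); sub[90:235,190:335]=1
red=(((h[...,0]<8)|(h[...,0]>172))&(h[...,1]>120)&sub).astype(np.uint8)
# inner hole = housing top disc
cs,hi=cv2.findContours(red,cv2.RETR_CCOMP,cv2.CHAIN_APPROX_NONE)
ho=max([x for x,k in zip(cs,hi[0]) if k[3]>=0],key=cv2.contourArea); P=np.array([onz(c,*p[0],.1)[:2]*1000 for p in ho],np.float32)
print('disc',cv2.minEnclosingCircle(P),cv2.fitEllipse(P))
hole=cv2.drawContours(np.zeros_like(red),[ho],-1,1,-1).astype(bool)
wh=(hole&(h[...,2]>205)&(h[...,1]<40)).astype(np.uint8)
n,l,st,ce=cv2.connectedComponentsWithStats(wh)
for i in range(1,n):
  if st[i,4]>15: print('white',ce[i],st[i],onz(c,*ce[i],.1).round(4),onz(c,*ce[i],.112).round(4),onz(c,*ce[i],.154).round(4))
br=hole&(h[...,0]>10)&(h[...,0]<30)&(h[...,1]>60); v,u=np.nonzero(br)
print('brass',u.mean(),v.mean(),len(u),onz(c,u.mean(),v.mean(),.13).round(4))
cv2.imwrite('pics/w1c.png',cv2.resize(im[140:205,225:325],(800,520),interpolation=cv2.INTER_CUBIC))
E
```

```text
disc ((532.94140625, 166.93023681640625), 63.53899383544922) ((533.009765625, 166.84503173828125), (125.29898834228516, 125.73760223388672), 129.68325805664062)
white [263.06213592 170.87572816] [249 157  29  30 515] [0.5346 0.1662 0.1   ] [0.5337 0.1683 0.112 ] [0.5307 0.1754 0.154 ]
white [294.73831776 179.6635514 ] [284 169  25  19 321] [0.5757 0.167  0.1   ] [0.5734 0.1691 0.112 ] [0.5655 0.1761 0.154 ]
brass 264.0126582278481 172.29113924050634 79 [0.5339 0.1701 0.13  ]
```

View pics/w1c.png

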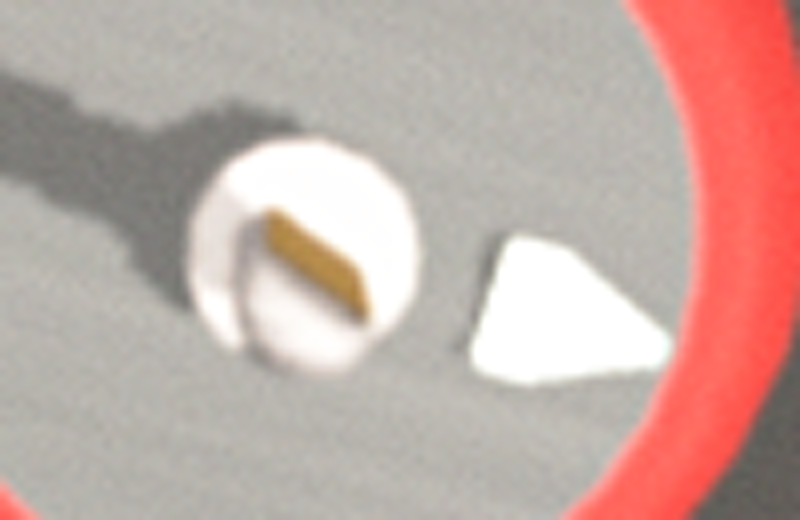

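The crop shows the brass flat facing up-right, with its foot edge from (259,166) to (270,174) and its top edge from (259,171) to (271,180). The pointer triangle runs from its base at (286,178) to its tip at (309,183).

```bash
python3 - <<'E'
from h import *
im=cv2.imread('pics/w1.png'); c=cam('wrist'); f=lambda x,y,z: onz(c,224.5+x/8,139.5+y/8,z)[:2]
an=lambda d:np.degrees(np.arctan2(d[1],d[0])).round(1)
for a,b,z in(((270,208),(358,270),.112),((270,248),(365,320),.148)):
    A,B=f(*a,z),f(*b,z); print('flat edge',A.round(4),B.round(4),((A+B)/2).round(4),np.linalg.norm(B-A).round(4),'normal',an(B-A)+90)
o=np.array([.533,.167]); t=f(672,345,.1025);b1=f(518,235,.1025);b2=f(472,375,.1025);b3=f(540,385,.1025)
print('tip from axis',an(t-o),'cen',an(np.array([.5757,.167])-o))
h=cv2.cvtColor(im,cv2.COLOR_BGR2HSV); m=np.zeros(im.shape[:2],np.uint8); m[165:192,280:312]=((h[...,2]>205)&(h[...,1]<40))[165:192,280:312]
v,u=np.nonzero(m); P=np.array([onz(c,x,y,.1025)[:2] for x,y in zip(u,v)]); q=P.mean(0); w=np.linalg.eigh(np.cov((P-q).T))[1][:,1]; print(q,'PCA',an(w))
tri=cv2.minEnclosingTriangle(((P)*1000).astype(np.float32))[1][:,0]; print(tri)
# shoulder: fit via outer arc in crop: leftmost 188,250 ; top 310,138 ; right 422,250
A=[f(188,255,.112),f(310,138,.112),f(422,255,.112),f(222,175,.112),f(395,185,.112)]
M=np.array([[2*p[0],2*p[1],1] for p in A]); s=np.linalg.lstsq(M,np.array([p@p for p in A]),rcond=None)[0]; print('shoulder',s[:2],np.sqrt(s[2]+s[:2]@s[:2]))
E
```

```text
flat edge [0.5263 0.1728] [0.5416 0.1677] [0.534  0.1702] 0.0162 normal 71.4
flat edge [0.5261 0.1733] [0.5412 0.1676] [0.5337 0.1704] 0.0161 normal 69.3
tip from axis 1.8 cen 0.0
[0.57520179 0.16743792] PCA 178.3
[[563.6314  152.49866]
 [562.7009  183.0287 ]
 [599.531   167.14552]]
shoulder [0.53336224 0.16736887] 0.017416034259174238
```

```bash
python3 - <<'E'
from h import *
plan([.5321,.1644,.132],70.4)
E
```

```text
pos [0.5297 0.1595 0.3   ] yaw 16.85 t 2.65 q7 -0.16
travel mm [  4.    3.9 168. ] turn [-6.000e-02 -2.000e-02 -5.355e+01]
```

>>> step_arm:
  commands:
    - {"travel": [0.004, 0.0039, 0.0], "turn": [0, 0, -8.5]}
    - {"travel": [0.004, 0.0039, 0.02], "turn": [0, 0, -17]}
    - {"travel": [0.004, 0.0039, 0.04], "turn": [0, 0, -25.5]}
    - {"travel": [0.004, 0.0039, 0.06], "turn": [0, 0, -34]}
    - {"travel": [0.004, 0.0039, 0.08], "turn": [0, 0, -42.5]}
  gripper: 0.45
  force: 20

```text
time: 3.15
position: [0.5324, 0.1644, 0.2195]
tool_rot: [-0.842, -3.027, 0.001]
ft_force: [0.5, -0.5, 0.2]
grip_width: 0.629
grip_force: 0.0
```

>>> step_arm:
  commands:
    - {"travel": [0, 0, 0.0], "turn": [0, 0, -8.5]}
    - {"travel": [0, 0, 0.01], "turn": [0, 0, -11.1]}
    - {"travel": [0, 0, 0.01], "turn": [0, 0, -11.1]}

```text
time: 3.45
position: [0.5317, 0.164, 0.209]
tool_rot: [-0.553, -3.09, 0.002]
ft_force: [-0.8, 0.4, 0.4]
grip_width: 0.466
grip_force: 0.0
```

```bash
python3 - <<'E'
from h import *
plan([.5321,.1644,.132],70.4)
c,im=shot('wrist','w2')
p=proj(c,[.533,.167,.13]).astype(int);print(p)
x0=max(p[0]-60,0);y0=max(p[1]-45,0);print(x0,y0);cv2.imwrite('pics/w2c.png',cv2.resize(im[y0:y0+90,x0:x0+120,::-1],(800,600),interpolation=cv2.INTER_CUBIC))
E
```

```text
pos [0.5317 0.164  0.209 ] yaw 69.7 t 3.45 q7 0.66
travel mm [-0.4  0.6 77. ] turn [-0.08 -0.14 -0.7 ]
[262 203]
202 158
```

View pics/w2c.png

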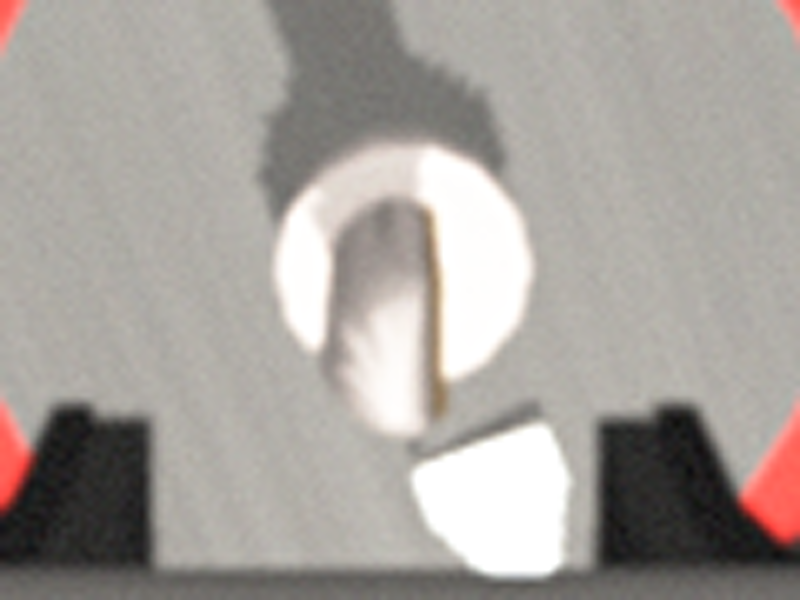

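The flat shows edge-on and vertical at crop x of about 435. The shaft spans crop x 330–440, midway between the fingers at 150 and 600, so it is aligned. I'll descend and pinch.

>>> step_arm:
  commands:
    - {"travel": [0, 0.0005, 0.03], "turn": [0, 0, -0.7]}
    - {"travel": [0, 0.0005, 0.055], "turn": [0, 0, -0.7]}
    - {"travel": [0, 0.0005, 0.077], "turn": [0, 0, -0.7]}
    - {"travel": [0, 0.0005, 0.077], "turn": [0, 0, -0.7]}

```text
time: 3.9
position: [0.531, 0.1641, 0.1312]
tool_rot: [-0.534, -3.091, 0.003]
ft_force: [-0.0, -0.9, -0.4]
grip_width: 0.45
grip_force: 0.0
```

>>> step_arm:
  commands:
    - {"travel": [0, 0, 0], "turn": [0, 0, 0]}
    - {"travel": [0, 0, 0], "turn": [0, 0, 0]}
    - {"travel": [0, 0, 0], "turn": [0, 0, 0]}
    - {"travel": [0, 0, 0], "turn": [0, 0, 0]}
    - {"travel": [0, 0, 0], "turn": [0, 0, 0]}
  gripper: 0
  force: 20

```text
time: 4.4
position: [0.5332, 0.1647, 0.1345]
tool_rot: [0.532, 3.095, -0.001]
ft_force: [-1.4, -1.8, 4.8]
grip_width: 0.161
grip_force: 20.0
```

```bash
python3 - <<'E'
from h import *
plan([.5321,.1644,.132],70.4); s=ctrl.get_state(); print(s['grip_width']*87,s['grip_force'],s['ft_force'],s['torque'])
E
```

```text
pos [0.5332 0.1647 0.1345] yaw 70.5 t 4.4 q7 0.62
travel mm [ 1.  -0.6  2.5] turn [-0.04  0.07  0.1 ]
14.03395038451769 19.988573509035632 [-1.40300943 -1.82963335  4.80284966] [-0.30087869  0.20969372  0.0485443 ]
```

Opening is about 14 mm, so the fingers are squarely on the flat. Now I turn about 70° clockwise around the shaft's axis.

>>> step_arm:
  commands:
    - {"travel": [0.0004, 0, 0], "turn": [0, 0, 8]}
    - {"travel": [0.0008, 0.0001, 0], "turn": [0, 0, 16]}
    - {"travel": [0.0011, 0.0002, 0], "turn": [0, 0, 24]}
    - {"travel": [0.0015, 0.0004, 0], "turn": [0, 0, 32]}
    - {"travel": [0.0018, 0.0006, 0], "turn": [0, 0, 40]}
  force: 30

```text
time: 4.9
position: [0.5312, 0.1651, 0.1345]
tool_rot: [1.566, 2.722, -0.003]
ft_force: [-4.4, -3.4, 7.4]
grip_width: 0.163
grip_force: 30.0
```

>>> step_arm:
  commands:
    - {"travel": [0.0004, 0, 0], "turn": [0, 0, 8]}
    - {"travel": [0.0008, 0.0001, 0], "turn": [0, 0, 16]}
    - {"travel": [0.0011, 0.0002, 0], "turn": [0, 0, 24]}
    - {"travel": [0.0014, 0.0004, 0], "turn": [0, 0, 30.2]}
    - {"travel": [0.0014, 0.0004, 0], "turn": [0, 0, 30.2]}

```text
time: 5.4
position: [0.5302, 0.1663, 0.1344]
tool_rot: [2.218, 2.223, -0.006]
ft_force: [-5.0, -4.5, 8.5]
grip_width: 0.158
grip_force: 30.0
```

```bash
python3 - <<'E'
from h import *
plan([.5302,.167,.132],0.3); s=ctrl.get_state(); print(s['grip_width']*87,s['grip_force'],s['ft_force'],s['torque'])
E
```

```text
pos [0.5302 0.1663 0.1344] yaw 0.15 t 5.4 q7 -0.53
travel mm [0.7 0.  2.4] turn [-0.1   0.19 -0.15]
13.772097552228828 29.991401875158772 [-4.96301136 -4.46379357  8.45877232] [-0.89408514  1.00220822 -0.0371297 ]
```

>>> step_arm:
  commands:
    - {"travel": [0, 0, 0], "turn": [0, 0, 0]}
    - {"travel": [0, 0, 0], "turn": [0, 0, 0]}
    - {"travel": [0, 0, 0], "turn": [0, 0, 0]}
    - {"travel": [0, 0, -0.02], "turn": [0, 0, 0]}
    - {"travel": [0, 0, -0.06], "turn": [0, 0, 0]}
  gripper: 0.5

```text
time: 5.9
position: [0.5288, 0.1668, 0.1911]
tool_rot: [-2.212, -2.225, 0.008]
ft_force: [0.1, -0.1, 0.6]
grip_width: 0.477
grip_force: 0.0
```

>>> step_arm:
  commands:
    - {"travel": [0, 0, -0.05], "turn": [0, 0, 0]}
    - {"travel": [0, 0, -0.1], "turn": [0, 0, 0]}
    - {"travel": [0, 0, -0.1], "turn": [0, 0, 0]}

```text
time: 6.2
position: [0.534, 0.1698, 0.3007]
tool_rot: [2.21, 2.224, 0.017]
ft_force: [1.0, -0.4, -0.2]
grip_width: 0.497
grip_force: 0.0
```

```bash
python3 - <<'E'
from h import *
plan([.472,-.19,.20],0.3)
c,im=shot('wrist','w3')
p=proj(c,[.55,.167,.13]).astype(int)
x0=max(p[0]-60,0);y0=max(p[1]-45,0);print(x0,y0,im.shape);cv2.imwrite('pics/w3c.png',cv2.resize(im[y0:y0+90,x0:x0+120,::-1],(800,600),interpolation=cv2.INTER_CUBIC))
E
```

```text
pos [0.534  0.1698 0.3007] yaw 0.35 t 6.2 q7 -0.45
travel mm [-359.7  -65.4   98.9] turn [ 0.69 -0.17  0.05]
209 137 (384, 512, 3)
```

View pics/w3c.png

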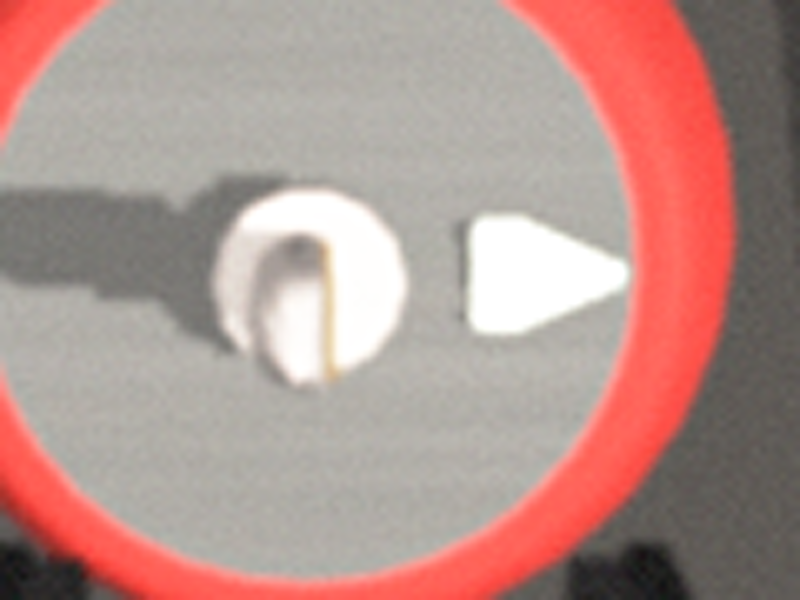

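The flat now faces the pointer: it is edge-on and vertical at crop x 328, and the pointer axis runs level from (470,273) to (630,272). Next is the collar.

>>> step_arm:
  commands:
    - {"travel": [-0.045, -0.008, 0], "turn": [0, 0, 0]}
    - {"travel": [-0.09, -0.016, 0.0], "turn": [0, 0, 0]}
    - {"travel": [-0.135, -0.025, 0.0], "turn": [0, 0, 0]}
    - {"travel": [-0.18, -0.033, 0.0], "turn": [0, 0, 0]}
    - {"travel": [-0.225, -0.041, 0.01], "turn": [0, 0, 0]}
  gripper: 1.0

```text
time: 6.75
position: [0.4907, -0.0594, 0.2831]
tool_rot: [2.215, 2.227, 0.0]
ft_force: [0.2, -0.4, -0.0]
grip_width: 0.868
grip_force: 0.0
```

>>> step_arm:
  commands:
    - {"travel": [-0.045, -0.008, 0.02], "turn": [0, 0, 0]}
    - {"travel": [-0.09, -0.016, 0.04], "turn": [0, 0, 0]}
    - {"travel": [-0.135, -0.025, 0.06], "turn": [0, 0, 0]}
    - {"travel": [-0.135, -0.025, 0.09], "turn": [0, 0, 0]}
    - {"travel": [-0.135, -0.025, 0.09], "turn": [0, 0, 0]}

```text
time: 7.25
position: [0.4631, -0.1928, 0.1882]
tool_rot: [-2.212, -2.217, 0.004]
ft_force: [-0.7, 1.0, -0.5]
grip_width: 0.997
grip_force: 0.0
```

```bash
python3 - <<'E'
from h import *
plan([.472,-.19,.20],0.3)
c,im=shot('wrist','w4'); h=cv2.cvtColor(im[:,:,::-1].copy(),cv2.COLOR_BGR2HSV); np.save('w4.npy',np.array([1]))
p=proj(c,[.472,-.19,.034]); print('expect',p)
bl=((h[...,0]>95)&(h[...,0]<130)&(h[...,1]>100)&(h[...,2]>100)).astype(np.uint8)
n,l,st,ce=cv2.connectedComponentsWithStats(bl)
for i in range(1,n):
  if st[i,4]>5: print('blue',ce[i],st[i],onz(c,*ce[i],.034).round(4))
wh=((h[...,2]>120)&(h[...,1]<60)); wh=(wh|(bl>0)).astype(np.uint8)
cs,hi=cv2.findContours(wh,cv2.RETR_CCOMP,cv2.CHAIN_APPROX_NONE)
for x,k in zip(cs,hi[0]):
  if len(x)>25:
    P=np.array([onz(c,*q[0],.034)[:2]*1000 for q in x],np.float32); e=cv2.fitEllipse(P); print('hole' if k[3]>=0 else 'out',x.mean(0)[0].round(),np.round(e[0],1),np.round(e[1],1))
E
```

```text
pos [ 0.4631 -0.1928  0.1882] yaw 0.15 t 7.25 q7 0.32
travel mm [  2.8   8.8 -11.8] turn [-0.5  -0.3  -0.15]
expect [266.86817283 181.38586477]
blue [213.66981132  99.87735849] [208  94  13  12 106] [ 0.4172 -0.1058  0.034 ]
blue [284.67346939 187.97959184] [280 185  10   8  49] [ 0.4915 -0.1973  0.034 ]
blue [374.23478261 379.74782609] [365 375  17   9 115] [ 0.6159 -0.456   0.034 ]
out [375. 375.] [ 615.1 -448.3] [22.7 33.5]
out [247. 289.] [ 451.2 -322.1] [40.9 65. ]
out [258. 257.] [ 466.5 -278.8] [ 22.4 457.8]
out [414. 221.] [ 635.3 -240.2] [ 47.  117.2]
out [203. 225.] [ 401.  -240.1] [50.1 54.2]
hole [199. 233.] [ 395.9 -250. ] [10.7 24.9]
out [270. 179.] [ 475.6 -187.6] [44.7 48.5]
hole [270. 178.] [ 475.2 -186. ] [15.  19.8]
out [184. 120.] [ 392.3 -120.6] [59.4 89. ]
hole [198. 109.] [ 402.3 -116.1] [17.5 25.5]
```

View pics/w4.png

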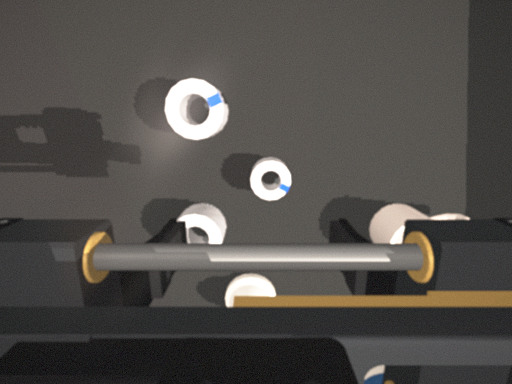

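Of the three collars, the one at (270,179) is the smallest; its blue mark at (285,188) points down-right. The larger ones are at (198,109) and (202,227). I'll refine the centre and screw direction from the lower rim arc.

```bash
python3 - <<'E'
from h import *
c=cam('wrist'); im=cv2.imread('pics/w4.png'); h=cv2.cvtColor(im,cv2.COLOR_BGR2HSV)
bl=((h[...,0]>95)&(h[...,0]<130)&(h[...,1]>100)); m=np.zeros(im.shape[:2],np.uint8); m[150:208,240:300]=((h[...,2]>120)&((h[...,1]<60)|bl))[150:208,240:300]
x=max(cv2.findContours(m,cv2.RETR_EXTERNAL,cv2.CHAIN_APPROX_NONE)[0],key=len)[:,0]
A=[onz(c,*q,.034)[:2] for q in x if q[1]>180]
M=np.array([[2*p[0],2*p[1],1] for p in A]); s=np.linalg.lstsq(M,np.array([p@p for p in A]),rcond=None)[0]; print('collar',s[:2],np.sqrt(s[2]+s[:2]@s[:2]))
d=np.array([.4915,-.1973])-s[:2]; print(np.degrees(np.arctan2(d[1],d[0])),np.linalg.norm(d))
plan([*s[:2],.10],64)
# shaft axis from w3 not available in pose; skip
E
```

```text
collar [ 0.47830944 -0.18904298] 0.02248895573629986
-32.04571567142674 0.015561787115274856
pos [ 0.4651 -0.1918  0.1908] yaw 0.32 t 7.3 q7 0.32
travel mm [ 2.3 13.7 90.8] turn [ -0.15  -0.35 -63.68]
```

>>> step_arm:
  commands:
    - {"travel": [0.0018, 0.0112, 0.01], "turn": [0, 0, -8.5]}
    - {"travel": [0.0018, 0.0112, 0.02], "turn": [0, 0, -17]}
    - {"travel": [0.0018, 0.0112, 0.03], "turn": [0, 0, -25.5]}
    - {"travel": [0.0018, 0.0112, 0.05], "turn": [0, 0, -34]}
    - {"travel": [0.0018, 0.0112, 0.07], "turn": [0, 0, -42.5]}
  gripper: 0.8

```text
time: 7.8
position: [0.48, -0.1895, 0.1248]
tool_rot: [1.242, 2.882, 0.0]
ft_force: [0.1, 0.9, -0.1]
grip_width: 0.804
grip_force: 0.0
```

>>> step_arm:
  commands:
    - {"travel": [0, 0, 0], "turn": [0, 0, -8.5]}
    - {"travel": [0, 0, 0], "turn": [0, 0, -17]}
    - {"travel": [0, 0, 0], "turn": [0, 0, -21.2]}
    - {"travel": [0, 0, 0], "turn": [0, 0, -21.2]}
    - {"travel": [0, 0, 0], "turn": [0, 0, -21.2]}

```text
time: 8.3
position: [0.4791, -0.19, 0.1245]
tool_rot: [0.706, 3.06, -0.0]
ft_force: [-0.3, 0.4, -0.6]
grip_width: 0.794
grip_force: 0.0
```

```bash
python3 - <<'E'
from h import *
plan([.4763,-.19,.022],64)
c,im=shot('wrist','w5'); h=cv2.cvtColor(im[:,:,::-1].copy(),cv2.COLOR_BGR2HSV)
p=proj(c,[.4763,-.19,.034]); print('expect',p); X,Y=p.astype(int)
bl=((h[...,0]>95)&(h[...,0]<130)&(h[...,1]>100)); n,l,st,ce=cv2.connectedComponentsWithStats(bl.astype(np.uint8))
B=[onz(c,*ce[i],.034)[:2] for i in range(1,n) if st[i,4]>20]; print('blue',B,[ce[i].round() for i in range(1,n) if st[i,4]>20])
m=np.zeros(im.shape[:2],np.uint8); w=((h[...,2]>120)&((h[...,1]<60)|bl)); m[Y-50:Y+50,X-55:X+55]=w[Y-50:Y+50,X-55:X+55]
x=max(cv2.findContours(m,cv2.RETR_EXTERNAL,cv2.CHAIN_APPROX_NONE)[0],key=len)[:,0]; print(x.min(0),x.max(0))
ym=x[:,1].max()-(x[:,0].max()-x[:,0].min())/2
A=[onz(c,*q,.034)[:2] for q in x if q[1]>ym]
M=np.array([[2*p[0],2*p[1],1] for p in A]); s=np.linalg.lstsq(M,np.array([p@p for p in A]),rcond=None)[0]; print('collar',s[:2],np.sqrt(s[2]+s[:2]@s[:2]))
for b in B: d=b-s[:2]; print(np.degrees(np.arctan2(d[1],d[0])),np.linalg.norm(d))
cv2.imwrite('pics/w5c.png',cv2.resize(im[Y-75:Y+75,X-100:X+100,::-1],(800,600),interpolation=cv2.INTER_CUBIC))
E
```

```text
pos [ 0.4791 -0.19    0.1245] yaw 64.03 t 8.3 q7 1.36
travel mm [  2.7  -1.2 102.5] turn [0.   0.09 0.03]
expect [256.56675999 196.39042933]
blue [array([ 0.42002992, -0.10332082]), array([ 0.41058865, -0.27812361]), array([ 0.4915299, -0.1970722])] [array([324.,  88.]), array([130., 173.]), array([257., 215.])]
[232 164] [283 219]
collar [ 0.47561503 -0.18888128] 0.02226269885517097
123.0101279794178 0.1020308620582253
-126.07893540802144 0.11042021515261333
-27.23357446984133 0.017898999884002544
```

View pics/w5c.png

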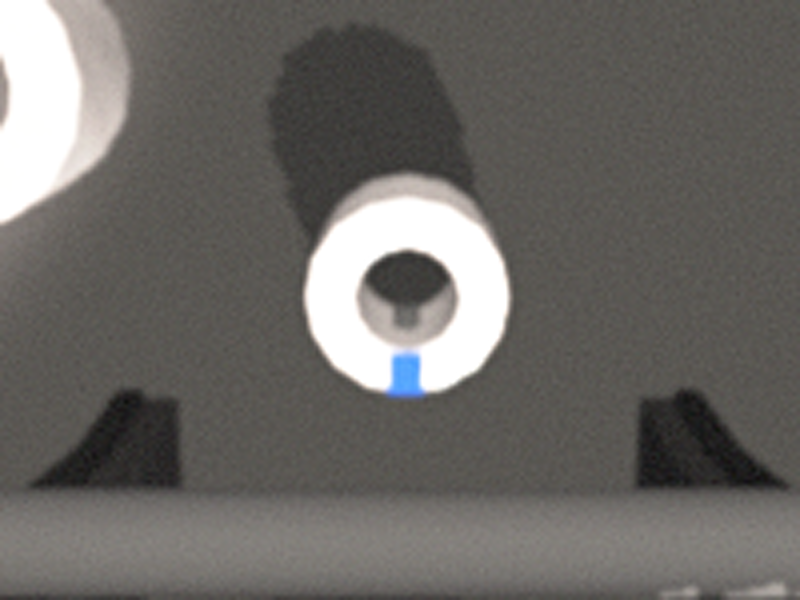

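The collar is centred at crop x 407 with its blue mark at 405, so the screw lies on the tool's −x axis and the fingers straddle the collar at right angles to it. I'll descend, grip and lift.

>>> step_arm:
  commands:
    - {"travel": [0.003, -0.0009, 0.03], "turn": [0, 0, 0]}
    - {"travel": [0.003, -0.0009, 0.06], "turn": [0, 0, 0]}
    - {"travel": [0.003, -0.0009, 0.085], "turn": [0, 0, 0]}
    - {"travel": [0.003, -0.0009, 0.1025], "turn": [0, 0, 0]}
    - {"travel": [0.003, -0.0009, 0.1025], "turn": [0, 0, 0]}

```text
time: 8.85
position: [0.4733, -0.1893, 0.019]
tool_rot: [-0.705, -3.057, -0.002]
ft_force: [-0.6, 0.7, -0.1]
grip_width: 0.798
grip_force: 0.0
```

>>> step_arm:
  commands:
    - {"travel": [0, 0, 0], "turn": [0, 0, 0]}
    - {"travel": [0, 0, 0], "turn": [0, 0, 0]}
    - {"travel": [0, 0, 0], "turn": [0, 0, 0]}
    - {"travel": [0, 0, 0], "turn": [0, 0, 0]}
    - {"travel": [0, 0, 0], "turn": [0, 0, 0]}
  gripper: 0.0
  force: 25

```text
time: 9.35
position: [0.4759, -0.1905, 0.022]
tool_rot: [0.706, 3.06, -0.001]
ft_force: [-0.2, 0.4, 3.8]
grip_width: 0.507
grip_force: 25.0
```

```bash
python3 - <<'E'
from h import *
plan([.533,.167,.24],90); s=ctrl.get_state(); print(s['grip_width']*87,s['grip_force'],s['ft_force'],s['torque'])
E
```

```text
pos [ 0.4759 -0.1905  0.022 ] yaw 64.03 t 9.35 q7 1.28
travel mm [ 104.8  346.4 -218.2] turn [ -0.03   0.1  -25.97]
44.11511431375379 24.99976206338033 [-0.16013946  0.43572252  3.81834476] [ 0.25844887 -0.02706698 -0.04216024]
```

>>> step_arm:
  commands:
    - {"travel": [0, 0, -0.03], "turn": [0, 0, 0]}
    - {"travel": [0, 0, -0.07], "turn": [0, 0, 0]}
    - {"travel": [0, 0, -0.11], "turn": [0, 0, 0]}
    - {"travel": [0.01, 0.033, -0.15], "turn": [0, 0, 0]}
    - {"travel": [0.02, 0.066, -0.18], "turn": [0, 0, 0]}

```text
time: 9.85
position: [0.4858, -0.123, 0.2029]
tool_rot: [0.712, 3.059, -0.001]
ft_force: [1.0, 0.2, -2.3]
grip_width: 0.506
grip_force: 25.0
```

>>> step_arm:
  commands:
    - {"travel": [0.012, 0.038, -0.019], "turn": [0, 0, 0]}
    - {"travel": [0.024, 0.078, -0.038], "turn": [0, 0, 0]}
    - {"travel": [0.036, 0.12, -0.038], "turn": [0, 0, 0]}
    - {"travel": [0.049, 0.162, -0.038], "turn": [0, 0, 0]}
    - {"travel": [0.062, 0.204, -0.038], "turn": [0, 0, 0]}

```text
time: 10.35
position: [0.5193, 0.0896, 0.2391]
tool_rot: [0.707, 3.06, -0.002]
ft_force: [0.5, 0.0, -2.0]
grip_width: 0.505
grip_force: 25.0
```

>>> step_arm:
  commands:
    - {"travel": [0.012, 0.04, 0], "turn": [0, 0, -6.5]}
    - {"travel": [0.023, 0.077, 0], "turn": [0, 0, -13]}
    - {"travel": [0.023, 0.077, 0], "turn": [0, 0, -19.5]}
    - {"travel": [0.023, 0.077, 0], "turn": [0, 0, -26]}
    - {"travel": [0.023, 0.077, 0], "turn": [0, 0, -26]}

```text
time: 10.85
position: [0.5322, 0.1677, 0.2384]
tool_rot: [0.002, -3.14, 0.001]
ft_force: [0.5, -0.3, -2.0]
grip_width: 0.504
grip_force: 25.0
```

```bash
python3 - <<'E'
from h import *
plan([.533,.167,.19],90.2); s=ctrl.get_state(); print(s['grip_width']*87,s['grip_force'],s['ft_force'],s['torque'])
c,im=shot('wrist','w6'); cs,is_=shot('scene','s6')
h=cv2.cvtColor(im[:,:,::-1].copy(),cv2.COLOR_BGR2HSV)
bl=((h[...,0]>95)&(h[...,0]<130)&(h[...,1]>100)).astype(np.uint8); n,l,st,ce=cv2.connectedComponentsWithStats(bl); print([ (ce[i].round(1),st[i,4]) for i in range(1,n) if st[i,4]>20])
print(proj(c,[.533,.167,.112]),proj(c,[.533,.167,.154]),proj(cs,[.533,.167,.154]),c[0])
v=np.vstack([im[100:384,80:432,::-1]]); q=proj(cs,[.533,.167,.15]).astype(int); w=is_[q[1]-45:q[1]+45,q[0]-50:q[0]+50,::-1]
cv2.imwrite('pics/c6.png',np.hstack([cv2.resize(v,(460,400)),cv2.resize(w,(340,400),interpolation=cv2.INTER_CUBIC)]))
E
```

```text
pos [0.5322 0.1677 0.2384] yaw 90.09 t 10.85 q7 1.07
travel mm [-0.8 -0.6 48.4] turn [-0.02 -0.07 -0.11]
43.85108933548377 24.998206668533385 [ 0.53635578 -0.29015453 -2.04053623] [ 0.09513663 -0.13835469  0.01708417]
[(array([12.8, 76.8]), np.int32(91)), (array([257.4, 282.4]), np.int32(214))]
[257.48499988 190.37023714] [257.44918811 202.50474306] [304.69908476 167.29082303] (285.4673033932899, 285.4673033932899, 257.68339976547236, 192.73254132029876)
```

```bash
python3 - <<'E'
from h import *
c=cam('wrist'); im=cv2.imread('pics/w6.png'); h=cv2.cvtColor(im,cv2.COLOR_BGR2HSV)
z=ctrl.get_state()['position'][2]
def fit(A):
    M=np.array([[2*p[0],2*p[1],1] for p in A]); s=np.linalg.lstsq(M,np.array([p@p for p in A]),rcond=None)[0]; return s[:2].round(4),np.sqrt(s[2]+s[:2]@s[:2]).round(4)
bl=((h[...,0]>95)&(h[...,0]<130)&(h[...,1]>100)); B=onz(c,257.4,282.4,z+.012); print('blue',B.round(4),'-> collar axis approx',(B[:2]-[.0168,0]).round(4))
w=((h[...,2]>185)&(h[...,1]<60)).astype(np.uint8); n,l,st,ce=cv2.connectedComponentsWithStats(w)
for i in range(1,n):
    if st[i,4]>60 : print(st[i],ce[i].round(1))
cv2.imwrite('pics/c6.png',np.hstack([cv2.resize(im[130:330,157:357],(400,400),interpolation=cv2.INTER_CUBIC),cv2.resize(cv2.imread('pics/s6.png')[122:212,260:350],(400,400),interpolation=cv2.INTER_CUBIC)]))
E
```

```text
blue [0.5493 0.1664 0.2506] -> collar axis approx [0.5325 0.1664]
[   0   29   50   60 1129] [17.3 61.5]
[434  76  78  13 347] [467.9  82.3]
[250  92  20  11 197] [259.2  96.9]
[ 219  174   79   70 2722] [259.9 217.6]
[443 199  35  16  88] [460.7 206.7]
[224 269  68  19 787] [257.1 276.4]
```

View pics/c6.png

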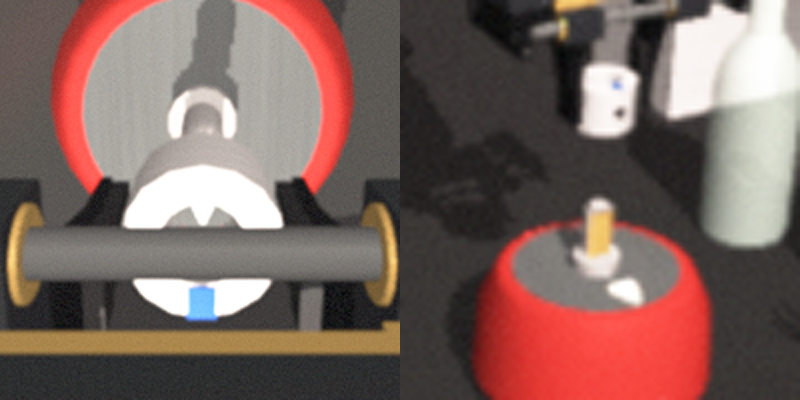

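```bash
python3 - <<'E'
from h import *
c=cam('wrist'); im=cv2.imread('pics/w6.png').astype(int).min(2)
A=[]
for v in range(170,193):
    r=np.nonzero(im[v,235:283]>175)[0]
    if len(r)>3: A+= [(235+r[0],v),(235+r[-1],v)]
A=np.array(A);P=[onz(c,*q,.112)[:2] for q in A if q[1]<191]
M=np.array([[2*p[0],2*p[1],1] for p in P]); s=np.linalg.lstsq(M,np.array([p@p for p in P]),rcond=None)[0]; print('shoulder',s[:2],np.sqrt(s[2]+s[:2]@s[:2]))
plan([.533,.167,.19],90.2)
E
```

```text
shoulder [0.53418328 0.16642287] 0.017458278775713872
pos [0.5324 0.1671 0.2386] yaw 89.84 t 10.95 q7 1.06
travel mm [-0.6 -0.  48.6] turn [-0.03 -0.04 -0.36]
```

The picture shows the collar in hand above the shaft. On the right the flat faces the pointer, and the screw (black head, blue mark) is on the same side. The shoulder centre is about 1 mm ahead of the collar's axis in x, so I'll correct that and lower the collar.

>>> step_arm:
  commands:
    - {"travel": [-0.001, 0, 0.025], "turn": [0, 0, 0]}
    - {"travel": [-0.001, 0, 0.045], "turn": [0, 0, 0]}
    - {"travel": [-0.001, 0, 0.058], "turn": [0, 0, 0]}
    - {"travel": [-0.001, 0, 0.058], "turn": [0, 0, 0]}

```text
time: 11.35
position: [0.5325, 0.1667, 0.1792]
tool_rot: [-0.002, -3.138, 0.001]
ft_force: [0.8, 0.5, -1.2]
grip_width: 0.504
grip_force: 25.0
```

>>> step_arm:
  commands:
    - {"travel": [0, 0, 0.003], "turn": [0, 0, 0]}
    - {"travel": [0, 0, 0.006], "turn": [0, 0, 0]}
    - {"travel": [0, 0, 0.009], "turn": [0, 0, 0]}
    - {"travel": [0, 0, 0.012], "turn": [0, 0, 0]}
    - {"travel": [0, 0, 0.014], "turn": [0, 0, 0]}

```text
time: 11.85
position: [0.5337, 0.1676, 0.1669]
tool_rot: [-0.001, 3.141, -0.0]
ft_force: [-0.1, -0.4, -1.8]
grip_width: 0.503
grip_force: 25.0
```

>>> step_arm:
  commands:
    - {"travel": [0, 0, 0.003], "turn": [0, 0, 0]}
    - {"travel": [0, 0, 0.006], "turn": [0, 0, 0]}
    - {"travel": [0, 0, 0.009], "turn": [0, 0, 0]}
    - {"travel": [0, 0, 0.012], "turn": [0, 0, 0]}
    - {"travel": [0, 0, 0.015], "turn": [0, 0, 0]}

```text
time: 12.35
position: [0.5336, 0.1675, 0.1517]
tool_rot: [0.001, -3.141, 0.0]
ft_force: [1.2, 0.3, -2.0]
grip_width: 0.503
grip_force: 25.0
```

```bash
python3 - <<'E'
from h import *
plan([.533,.167,.134],90.2); s=ctrl.get_state(); print(s['ft_force'],s['torque'])
E
```

```text
pos [0.5336 0.1675 0.1517] yaw 90.03 t 12.35 q7 1.01
travel mm [ 0.6 -0.5 17.7] turn [-0.01 -0.01 -0.17]
[ 1.15714168  0.30252579 -1.96537828] [ 0.09863517 -0.13312736  0.02636236]
```

Underside is at about 0.130 with no contact, so the screw has passed the shaft top on the flat. Lowering on to the shoulder.

>>> step_arm:
  commands:
    - {"travel": [0, 0, 0.003], "turn": [0, 0, 0]}
    - {"travel": [0, 0, 0.006], "turn": [0, 0, 0]}
    - {"travel": [0, 0, 0.009], "turn": [0, 0, 0]}
    - {"travel": [0, 0, 0.012], "turn": [0, 0, 0]}
    - {"travel": [0, 0, 0.015], "turn": [0, 0, 0]}

```text
time: 12.85
position: [0.5336, 0.1676, 0.1368]
tool_rot: [-0.001, 3.142, -0.0]
ft_force: [0.4, -0.0, -1.2]
grip_width: 0.5
grip_force: 25.0
```

>>> step_arm:
  commands:
    - {"travel": [0, 0, 0.001], "turn": [0, 0, 0]}
    - {"travel": [0, 0, 0.002], "turn": [0, 0, 0]}
    - {"travel": [0, 0, 0.003], "turn": [0, 0, 0]}
    - {"travel": [0, 0, 0.003], "turn": [0, 0, 0]}

```text
time: 13.25
position: [0.5337, 0.1676, 0.1341]
tool_rot: [-0.001, 3.141, -0.0]
ft_force: [-0.4, -0.7, -2.3]
grip_width: 0.503
grip_force: 25.0
```

Still no contact, so I continue in small steps until the force rises.

>>> step_arm:
  commands:
    - {"travel": [0, 0, 0.001], "turn": [0, 0, 0]}
    - {"travel": [0, 0, 0.0015], "turn": [0, 0, 0]}
    - {"travel": [0, 0, 0.0015], "turn": [0, 0, 0]}

```text
time: 13.55
position: [0.5338, 0.1677, 0.134]
tool_rot: [-0.001, 3.141, -0.001]
ft_force: [-3.0, -2.0, 6.8]
grip_width: 0.502
grip_force: 25.0
```

>>> step_arm:
  commands:
    - {"travel": [0, 0, 0.001], "turn": [0, 0, 0]}
    - {"travel": [0, 0, 0.0015], "turn": [0, 0, 0]}
    - {"travel": [0, 0, 0.0015], "turn": [0, 0, 0]}

```text
time: 13.85
position: [0.5339, 0.1677, 0.1338]
tool_rot: [-0.001, 3.141, -0.003]
ft_force: [-7.2, -3.2, 17.1]
grip_width: 0.499
grip_force: 25.0
```

>>> step_arm:
  commands:
    - {"travel": [0, 0, -0.0006], "turn": [0, 0, 0]}
    - {"travel": [0, 0, -0.0006], "turn": [0, 0, 0]}
    - {"travel": [0, 0, -0.0006], "turn": [0, 0, 0]}
    - {"travel": [0, 0, -0.0006], "turn": [0, 0, 0]}
    - {"travel": [0, 0, -0.0006], "turn": [0, 0, 0]}

```text
time: 14.35
position: [0.5338, 0.1677, 0.1339]
tool_rot: [-0.001, 3.141, -0.002]
ft_force: [-5.3, -2.7, 13.4]
grip_width: 0.504
grip_force: 25.0
```

```bash
python3 - <<'E'
from h import *
plan([.533,.167,.134],90.2); s=ctrl.get_state(); print(s['ft_force'],s['torque'],s['grip_width']*87)
c,im=shot('scene','s7'); h=cv2.cvtColor(im[:,:,::-1].copy(),cv2.COLOR_BGR2HSV)
bl=((h[...,0]>95)&(h[...,0]<130)&(h[...,1]>90)).astype(np.uint8)[120:215,260:350]; v,u=np.nonzero(bl); print('blue scene',u.mean()+260,v.mean()+120,len(u),'expected seated',proj(c,[.533+.0168,.1672,.146]))
br=((h[...,0]>12)&(h[...,0]<28)&(h[...,1]>90)).astype(np.uint8)[165:195,290:320]; print('brass px left',br.sum())
E
```

```text
pos [0.5338 0.1677 0.1339] yaw 90.02 t 14.35 q7 0.99
travel mm [ 0.8 -0.7 -0.1] turn [-0.08  0.04 -0.18]
[-5.27205933 -2.7069117  13.41121676] [-0.42714207  1.10951875 -0.02430479] 43.8646643551248
blue scene 291.0 134.0 1 expected seated [307.35948422 171.7957338 ]
brass px left 3
```

```bash
python3 -c "
from bench import ctrl
print(ctrl.close_job())"
```

```text
the job is handed in; nothing more can be done
None
```

The flat was turned to face the pointer and released. The smallest collar now sits on the shoulder with its set screw on the flat side, still gripped at 25 N with about 13 N of downward press. I handed it in at 14.4 s; seating is judged from the height and contact force, because the final picture did not show the blue mark.

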